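# Raise the bench router to bit-change height with the lift key

## Robot

A 6-joint arm with a two-finger parallel gripper is mounted at the origin on the work surface. World frame = base frame: x ahead of the robot, y to its left, z up, the work surface at z = 0. Lengths are in mm, angles in rad, forces in N, time in s.
With the tool pointing down it reaches from about 350 to 875 mm from the base axis. Payload 4.2 kg.
Tool frame: the origin (TCP) lies between the finger pads; the fingertips stand 25 mm ahead of it and the grasp point (between the pads) lies 6 mm ahead of it; z points along the fingers, y is the line along which they close (so a half turn about z gives the same grasp; the last joint's range is limited). The gripper opens to 85 mm and grips with 20 to 120 N. Pads are 22 mm wide; open, the fingers measure 114 mm over their backs; the gripper's body (76 mm by 85 mm) begins 54 mm behind the grasp point. The pads swing forward as they close: fully open they stand 13 mm farther back than shut.
Start: joints at [-1.015, 0.385, 0.008, 0, -1.194, -0.259], TCP at [182.804, -597.647, 256.312] pointing down, gripper open.
Joint ranges: [-3.14, 3.14], [-1.21, 2.06], [-1.07, 1.41], [-3.16, 2.05], [-2.99, -0.16], [-3.1, 3.1]. Speed limits (rad/s): [2.79, 2.79, 3.14, 3.14, 3.14, 3.14].

## Interface

Orientations are given as a unit quaternion [x, y, z, w].
In Python, from bench import arm gives the robot as it stands.
- The arm moves only by the shell command python3 -m pendant 'ROWS'. ROWS is JSON, a list of rows, each a list of 7 numbers: the shift along the tool's x, y, z in m, then the turn, a rotation vector about the tool's x, y, z in degrees, then the finger opening in m, from 0 to 0.0854. In form: [[x, y, z, wx, wy, wz, fingers], ...]. A call has 1 to 12 rows; each row shifts and turns the commanded pose from where the row before left it, along the tool's axes as they then stand; what a row does not reach is not made up. A row lasts 1/10 s, in which the tool goes at most 50 mm and 8.59 degrees, less where a joint would pass 70% of its speed; a pose out of reach is approached as far as the arm can. A call is refused whole if a number of a shift passes 0.05 or a number of a turn 8.59, either way. A call with a gripper value outside its range is refused whole. The fingers move at their own pace and stop on an object; the grip force is fixed at half the most. Time passes only in rows, so rows that do not move let the fingers close. It gives the time, the measured TCP pose, the force, the opening and the grip force at its end, in the units of the state.
- arm.read_state(): the state, without advancing time (a new reading comes with each control period).
- arm.get_image(name): name is "side" or "top"; returns a dict with "image" (384x512x3 uint8, red, green, blue), "fx", "fy", "cx", "cy" (pixels), "k1" (the pictures are not rectified: a ray, as slopes to the right and down, at radius r is drawn at 1 + k1 r^2 times it, then the intrinsics apply), "xyz" and "rotation" of the camera in the world. Camera axes: x right, y down, z forward; pixel columns grow to the right and rows downward; lengths in mm; the calibration is good to about 2 mm. A picture is of the moment at which its call begins. There is no depth.
- arm.job_done(): hands the job in; it is judged then, once.
The state is a dict: "clock": time; "joints": joint angles; "joint_vel": joint speeds; "joint_efforts": joint torques, N m; "position": TCP position; "ee_rot": TCP orientation; "contact_force": force on the tool from outside, world axes, zero at the start; "wrist_torque": the same for the moment, N m; "gripper_width": finger opening in mm; "grasp_force": force on a finger pad.
Only numpy, scipy, OpenCV 4.12 (cv2) and the standard library are available. Lean on these libraries where they do the work, as an engineer would, in place of code of your own. Each camera call takes 0.05 s, during which the arm holds its last target. There are 200 camera calls.

## Task

Bring the bench router up for a bit change: take the red T-key out of the bit block, lower it down the brass key shaft in the router plate, feel it gently onto the square stem hidden at the bottom and turn it clockwise (seen from above) until the lift is up against its stop. Then draw the key straight out, stand it back in its hole in the bit block and let go. Never lean on the key or force it, lift the router only with the key, and leave everything else on the bench where it is.

Things in the scene. Friction and masses are not known exactly. Their poses are not given: they have to be found in the camera images.
- lift: Router lift set in the bench, fixed, placed and turned a little differently each time: grey top 320 x 400 mm (x by y), 28 mm high, with a flush aluminium plate, a red ring round the router's opening, a brass key shaft 85 mm to its -y side, and a fence (62 mm above the plate) at its +x edge, its face 108 mm from the shaft axis. Origin: on the bench surface under the router's axis; z up.
- shaft_mouth (a point): Centre of the key shaft's mouth, level with the plate's top, 28 mm above the bench; axes as the lift's. The mouth is a brass funnel 52 mm wide narrowing within 12 mm to a straight 37 mm bore, 119 mm deep from the mouth. With the key fully home on the stem, the key's lower end is 115 mm below the mouth.
- stem_top (a point): Centre of the top of the steel stem standing upright in the middle of the bore, 95 mm below the mouth: 18 mm square, flat-topped, edges just broken. Its square stands at any angle, not shown here (these axes are the lift's): rest the key on it lightly and turn the key until it drops on, at most a quarter turn; it drops within about 8 degrees of the square. A light rub on its top does not turn it.
- carriage (a joint): Height of the router carriage, m: 0 at the start, 0.054 at the upper stop. Driven by the stem: clockwise from above raises it 0.036 m per rad, 1.5 rad from the start to a hard stop (0.3 rad the other way to the lower stop). The stem turns against about 0.1 N m (spring-balanced) and stays where it is left; the key has some 8 degrees of play on it either way, and torque rises sharply at the stop.
- collet_top (a point): Top of the brass collet nut (31 mm wide, 18 mm high) on the router spindle in the middle of the red ring: 8 mm below the plate when the carriage is down, 46 mm above it when the carriage is up.
- t_key: T-key, 180 mm, 0.26 kg, upright in the block's hole. Origin: centre of its lower end; z up the shank; x along the T-bar. Bell below 34 mm wide, 42 mm high, socket 20.4 mm square, 20 mm deep, sides along x and y. Shank 11 mm. The stem is harmed when the key bears on the lift with over 60 N in all: feel with 5 to 8 N; twisting with 0.1 N m makes some 15 to 20 N, so ease off at the stop
- key_grip (a point): Where to pinch the T-key, 168 mm above its lower end; axes as the key's. Red bar 94 mm long (x) and 16 mm wide (y), from 160 to 180 mm above the lower end, and under it a hub 26 x 16 mm (x by y) from 133 to 163 mm: pinch bar and hub across the 16 mm (along y).
- bit_block: Wooden bit block 100 x 170 x 85 mm (x, y, z) fixed to the bench, with six short router bits standing in its +y half (up to 40 mm above its top) and the T-key's hole in its -y half. It may be on either side of the lift. Origin: centre of its underside.
- block_hole (a point): Centre of the T-key hole's mouth in the top of the bit block, 85 mm above the bench: round, 41 mm wide, 73 mm deep (its floor is 12 mm above the bench).
- collet_tray: Bystander: grey tray 100 x 160 x 30 mm with spare collets, loose on the bench on the other side of the lift from the bit block. Origin: centre of its underside.
- collet_spanner: Bystander: steel open-ended spanner 180 mm long, 8 mm thick, lying loose on the lift's top near its -x edge. Origin: its middle, underside.
- water_bottle: Bystander: pink water bottle 72 mm wide, 235 mm high, at the far edge of the bench. Origin: centre of its foot.
- pencil_case: Bystander: blue pencil case 75 x 200 x 50 mm. Origin: centre of its underside.
- pencil_mug: Bystander: white mug of pencils, 76 mm wide, 156 mm high, at the far edge. Origin: centre of its foot.
- scissors: Bystander: scissors with pink handles, 210 mm long, lying on the bench near the robot. Origin: near the pivot.
Mind the look-alikes: they are no part of the job. Of the things like the t_key, leave any that is pink or purple; of the rest the smaller one is meant.

How it is judged (in metres and radians):
On the way, in this order (a step that is already met when the one before it is completed fails the run):
1. the T-key is lifted clear out of the bit block (z of t_key in the frame of bit_block above 0.09 m), for 0.1 s.
2. the T-key is down the shaft and home on the stem's square (z of t_key in the frame of shaft_mouth below -0.104 m and horizontal distance between t_key and shaft_mouth below 0.006 m), for 0.2 s.
3. the router carriage is turned up to within 2.5 mm of its stop with the key still on the stem (value of joint carriage above 0.0515 m and z of t_key in the frame of shaft_mouth below -0.1 m), for 0.2 s.
4. the T-key is drawn out of the shaft, the carriage still up (value of joint carriage above 0.0515 m and z of t_key in the frame of shaft_mouth above 0.005 m), for 0.1 s.
At the end, for the whole second after the job is handed in: The router carriage is within 2.5 mm of its upper stop (above 0.0515 m), and the T-key stands released and at rest in its hole in the bit block: its lower end at least 60 mm below the hole's mouth, within 12 mm of the hole's axis, leaning less than 0.25 rad (value of joint carriage above 0.0515 m and horizontal distance between t_key and block_hole below 0.012 m and z of t_key in the frame of block_hole below -0.06 m and angle between t_key's own z axis and vertical below 0.25 rad and linear speed of t_key below 0.03 m/s); the robot touches nothing.
It fails at once if the T-key bears on the lift (stem, shaft or plate) with more than 60 N (contact force between t_key and lift above 60 N).
It fails at once if the robot itself pushes or pulls on the lift or the collet with more than 5 N (contact force between any of the fingers, the arm and lift above 5 N).
It fails at once if a bystander is moved more than 30 mm (distance of any of collet_tray, collet_spanner, water_bottle, pencil_case, pencil_mug, scissors from where it was at the start of the episode above 0.03 m).
It also fails if it takes over 72 s, if anything falls off the work surface, if the arm or the gripper's body presses on something with over 40 N, if the wrist force passes 120 N, or if a joint passes its speed limit or range.

## Working session

There is one attempt and no reset: what is moved stays moved. The work goes in short steps, Python scripts to look and compute and a shell command to move; the robot and the scene stay as the last step left them, time stands still between calls to the robot, and variables do not carry over. Pictures are saved under pics/ and viewed, at most 10 in all, crops included, and the job is handed in when it is done.

```bash
mkdir -p pics; cat > h.py <<'E'
import numpy as np,cv2
from bench import arm
from scipy.spatial.transform import Rotation as R
def grab(n):
    d=arm.get_image(n); np.savez(f'{n}.npz',**d); return d
def load(n): return dict(np.load(f'{n}.npz'))
def rot(d):
    r=np.array(d['rotation'],float); return r if r.shape==(3,3) else R.from_quat(r).as_matrix()
def ray(d,u,v):
    x=np.array([(u-d['cx'])/d['fx'],(v-d['cy'])/d['fy']]);s=x.copy()
    for _ in range(20): s=x/(1+d['k1']*(s@s))
    return np.array(d['xyz'],float),rot(d)@np.array([s[0],s[1],1.])
def onz(d,u,v,z):
    o,r=ray(d,u,v); return o+r*(z-o[2])/r[2]
def proj(d,p):
    c=rot(d).T@(np.array(p,float)-d['xyz']); s=c[:2]/c[2]; s=s*(1+d['k1']*(s@s)); return s[0]*d['fx']+d['cx'],s[1]*d['fy']+d['cy']
E
python3 - <<'E'
from h import *
for n in('top','side'):
    d=grab(n); cv2.imwrite(f'pics/{n}0.png',cv2.resize(d['image'][:,:,::-1],(800,600),interpolation=cv2.INTER_CUBIC))
    print(n,d['xyz'],np.round(rot(d),3).tolist(),d['fx'],d['cx'],d['cy'],d['k1'])
print(arm.read_state())
E
```

```text
top [ 367.37534824 -151.92417921 1557.9842745 ] [[0.023, -0.993, 0.114], [-1.0, -0.022, 0.009], [-0.007, -0.114, -0.993]] 422.0796918105273 249.8895594092901 191.54789927757363 -0.11799385993910923
side [158.06292276 875.95248216 822.64943614] [[-0.935, -0.215, 0.281], [-0.353, 0.513, -0.782], [0.024, -0.831, -0.556]] 412.773536995572 250.1902959585842 195.12337328510336 0.03259998233950428
{'clock': 0.1, 'joints': array([-1.01538436e+00,  3.85480931e-01,  6.74602988e-03, -4.26019048e-04,
       -1.19400301e+00, -2.58595748e-01]), 'joint_vel': array([-0.00128923, -0.00151729,  0.00413041,  0.00220897, -0.00026862,
       -0.00217584]), 'joint_efforts': array([-1.08244181e-03, -3.93319952e+01,  1.88928866e+01,  4.19796199e+00,
       -2.57013860e-03,  6.53332791e-06]), 'position': array([ 182.67045888, -597.20831801,  255.32504889]), 'ee_rot': array([-1.47786151e-01,  9.89018843e-01,  9.69863976e-04, -2.02479888e-04]), 'contact_force': array([ 0.35015863, -0.15339711, -0.60041329]), 'wrist_torque': array([0.01242156, 0.03482455, 0.04228619]), 'grasp_force': 0.0, 'gripper_width': 85.65022365866362}
```

View pics/top0.png

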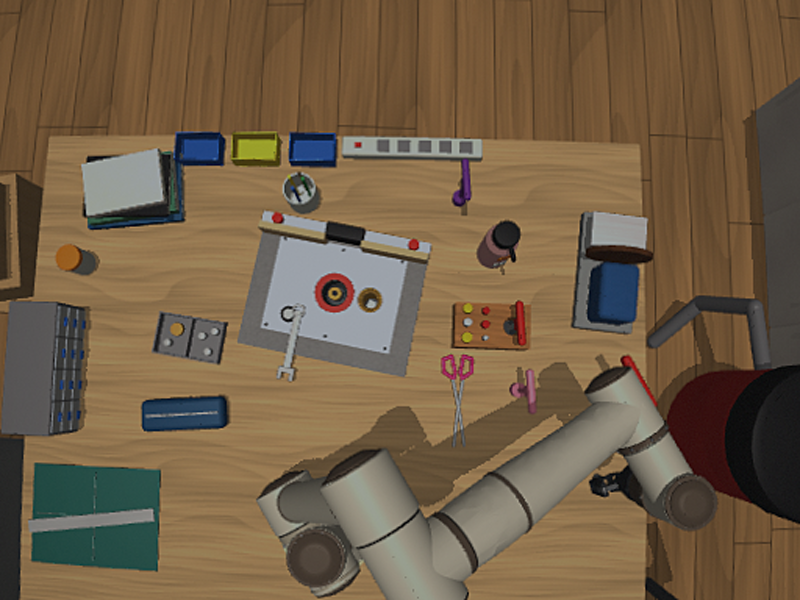

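View pics/side0.png

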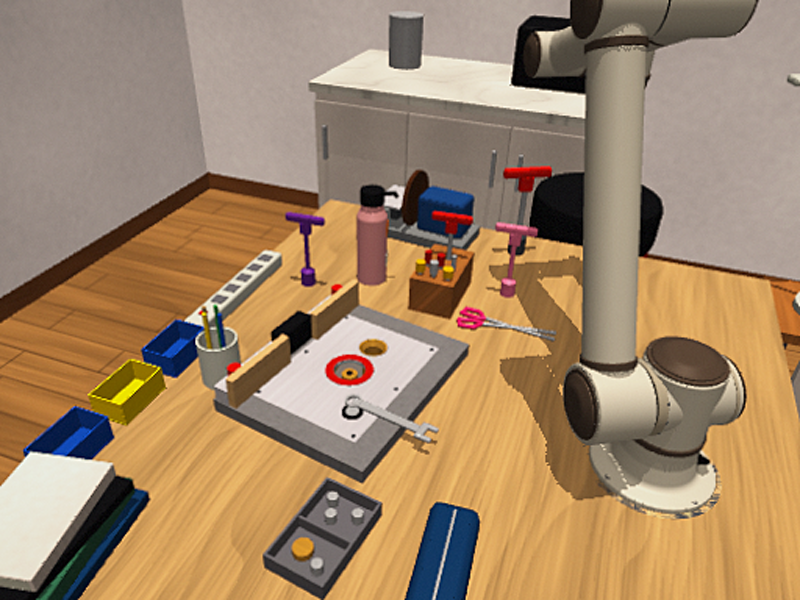

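Candidates for the T-key (800x600 top picture):
- red in the bit block (520,322)
- pink (530,390)
- purple (463,185)
- larger red by the robot (635,375)

The smaller red one in the block is the one meant. Next I measure it, together with the shaft and the hole.

```bash
python3 - <<'E'
from h import *
t=load('top');s=load('side')
def mask(d,h0,h1,smin,vmin):
    hsv=cv2.cvtColor(d['image'],cv2.COLOR_RGB2HSV);h,S,v=[hsv[:,:,i].astype(int) for i in range(3)]
    m=((h>=h0)&(h<=h1)) if h0<=h1 else ((h>=h0)|(h<=h1))
    return (m&(S>=smin)&(v>=vmin)).astype(np.uint8)
def blobs(m,x0,y0,x1,y1,mina=6):
    z=np.zeros_like(m);z[y0:y1,x0:x1]=m[y0:y1,x0:x1]
    n,l,st,c=cv2.connectedComponentsWithStats(z)
    return [(st[i].tolist(),c[i],l==i) for i in range(1,n) if st[i][4]>=mina]
print('TOP red')
for st,c,m in blobs(mask(t,174,6,170,90),150,130,420,260):
    p=np.argwhere(m)[:,::-1].astype(np.float32);r=cv2.minAreaRect(p)
    print(st,np.round(c,1),np.round(r[0],1),np.round(r[1],1),round(r[2],1),'z192',np.round(onz(t,*c,192)[:2],1),'z28',np.round(onz(t,*r[0],28)[:2],1))
    if st[0]>320 and st[4]>60:
        b=cv2.boxPoints(r); b=np.array([onz(t,*q,190) for q in b]);print(np.round(b[:,:2],1).tolist())
print('TOP brass')
for st,c,m in blobs(mask(t,10,28,90,50),195,165,260,210,15):
    p=np.argwhere(m)[:,::-1].astype(np.float32);h=cv2.convexHull(p);e=cv2.fitEllipse(h) if len(h)>5 else None
    print(st,np.round(c,1),e,np.round(onz(t,*(e[0] if e else c),28),1))
print('SIDE red')
for st,c,m in blobs(mask(s,174,6,170,90),130,90,380,260,20):
    p=np.argwhere(m)[:,::-1].astype(np.float32);r=cv2.minAreaRect(p); print(st,np.round(c,1),np.round(r[0],1),np.round(r[1],1),'z28',np.round(onz(s,*r[0],28)[:2],1))
print('SIDE brass')
for st,c,m in blobs(mask(s,10,28,90,50),200,205,265,250,15):
    p=np.argwhere(m)[:,::-1].astype(np.float32);e=cv2.fitEllipse(cv2.convexHull(p));print(st,np.round(c,1),e,np.round(onz(s,*e[0],28),1))
a=t['image'][185:230,280:350,::-1];b=t['image'][160:205,190:260,::-1]
c=s['image'][130:205,255:325,::-1];e=s['image'][200:275,190:260,::-1]
f=lambda i,k:cv2.resize(i,None,fx=k,fy=k,interpolation=cv2.INTER_CUBIC)
cv2.imwrite('pics/crop1.png',np.hstack([np.vstack([f(a,5),f(b,5)])[:, :350],np.zeros((450,10,3),np.uint8),f(np.hstack([c,e]),3)[:225] if 0 else np.vstack([f(c,3),f(e,3)])]))
E
```

```text
TOP red
[174, 136, 7, 7, 32] [177.2 139. ] [177. 139.] [5.7 5.7] 45.0 z192 [694.4 106.4] z28 [733.6 138.1]
[262, 153, 6, 7, 33] [264.5 156. ] [264.5 156. ] [6. 5.] 90.0 z192 [ 642.5 -185. ] z28 [ 675.6 -188.8]
[202, 175, 24, 25, 224] [213.4 187.3] [213.5 187. ] [24. 23.] 90.0 z192 [535.  -19.8] z28 [556.4  -4.5]
[331, 193, 6, 28, 120] [333.1 206.8] [333.  206.5] [27.2  4.4] 85.9 z192 [ 479.9 -411.4] z28 [ 494.4 -442.3]
[[524.7, -401.1], [526.1, -415.6], [437.4, -422.1], [436.1, -407.7]]
[309, 196, 5, 5, 17] [310.8 198.2] [310.8 198.3] [4.2 3.5] 45.0 z192 [ 506.2 -338.2] z28 [ 522.8 -360.5]
[309, 205, 5, 5, 21] [310.8 206.9] [311. 207.] [4. 4.] 90.0 z192 [ 478.1 -338.5] z28 [ 490.9 -361.6]
[399, 228, 21, 32, 92] [408.3 240.3] [409.1 243.7] [36.4  5. ] 59.7 z192 [ 374.8 -660.6] z28 [ 363.3 -724.8]
[[410.4, -626.4], [418.8, -641.0], [317.0, -702.1], [308.8, -687.4]]
TOP brass
[210, 184, 9, 8, 55] [213.9 187.5] ((213.8397979736328, 187.34164428710938), (8.039055824279785, 9.001070022583008), 109.68521881103516) [555.1  -5.7  28. ]
[229, 184, 15, 16, 141] [236.  191.1] ((236.19482421875, 
[... 368 characters left out ...]
7, 6, 25] [214.6 184. ] [214.2 183.8] [3.9 7.2] z28 [ 705.2 -260.2]
[209, 227, 30, 19, 248] [222.9 236.3] [223.5 236. ] [18. 29.] z28 [556.   -4.2]
[145, 232, 9, 8, 40] [148.8 234.8] [148.6 234.6] [4.4 9.2] z28 [765.8  74.8]
SIDE brass
[200, 205, 17, 12, 124] [205.5 209.1] ((198.01651000976562, 221.74661254882812), (4.419240474700928, 11.42800235748291), 0.0) [658.2 -38.   28. ]
[230, 217, 18, 11, 156] [238.4 222. ] ((238.4099578857422, 221.9443817138672), (10.534056663513184, 17.75832176208496), 90.96089935302734) [540.6 -85.5  28. ]
[218, 235, 11, 8, 65] [223.3 238.6] ((223.38641357421875, 238.67587280273438), (7.4207611083984375, 10.882713317871094), 90.28699493408203) [551.3   7.4  28. ]
```

View pics/crop1.png

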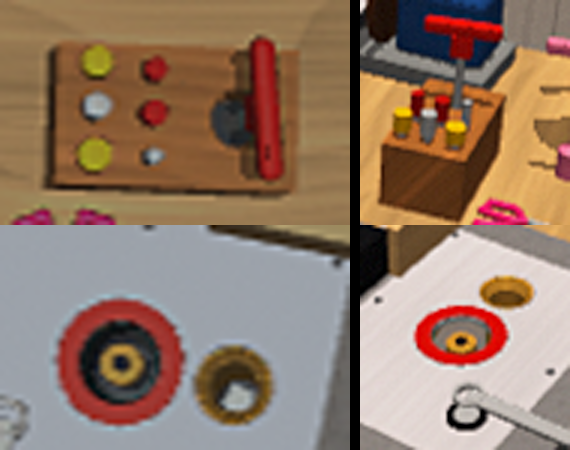

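The crop confirms it. The chosen key is the small red one standing in the wooden block, with its bar at top px (333,207). The mouth is at (236,191.5) and the ring at (213.5,187), 84 mm apart against the stated 85. Next I cross-check the bar height in two views, the hole and the bottle.

```bash
python3 - <<'E'
from h import *
t=load('top');s=load('side')
print('hole dark top',onz(t,326.4,209.4,85))
def tri(a,b):
    o1,r1=ray(t,*a);o2,r2=ray(s,*b);k=np.linalg.lstsq(np.c_[r1,-r2],o2-o1,rcond=None)[0];p,q=o1+k[0]*r1,o2+k[1]*r2;return np.round((p+q)/2,1),np.round(np.linalg.norm(p-q),1)
hsv=cv2.cvtColor(s['image'],cv2.COLOR_RGB2HSV)
print('bar',tri((333.1,206.8),(289.5,138.5)))
for p in [(476,-411,182),(480.4,-412.5,182),(480,-412,12)]: print(p,np.round(proj(s,p),1),np.round(proj(t,p),1))
# block corners in top crop
for u,v in [(55,45),(300,50),(293,193),(50,186)]: print('blk',np.round(onz(t,280+u/5,185+v/5,85)[:2],1))
print('bottle top',onz(t,324.5,150,235)[:2],'mug',onz(t,192,122,100)[:2])
print('big red',onz(t,408.3,240.3,250)[:2])
E
```

```text
hole dark top [ 478.94811533 -408.08928492   85.        ]
bar (array([ 480.6, -413.1,  182.9]), np.float64(0.2))
(476, -411, 182) [290.6 139.2] [332.4 208.2]
(480.4, -412.5, 182) [289.5 138.8] [332.9 206.9]
(480, -412, 12) [286.1 180. ] [324.  210.6]
blk [ 530.5 -283. ]
blk [ 530.8 -456.2]
blk [ 430.  -451.3]
blk [ 431.5 -280.8]
bottle top [ 658.03313714 -375.71563449] mug [779.40327567  73.54404823]
big red [ 374.53499262 -639.06945552]
```

```bash
python3 -m pendant '[[0,0,-0.04,0,0,0,0.0854],[0,0,-0.04,0,0,0,0.0854]]'
```

```text
clock: 0.3
position: [182.5, -597.0, 335.3]
ee_rot: [-0.148, 0.989, 0.002, -0.001]
contact_force: [0.9, -1.6, 0.9]
gripper_width: 85.3
grasp_force: 0.0
```

```bash
python3 -m pendant '[[-0.042,0.011,0,0,0,0,0.0854],[-0.042,0.011,0,0,0,0,0.0854],[-0.042,0.011,0,0,0,0,0.0854],[-0.042,0.011,0,0,0,0,0.0854],[-0.042,0.011,0,0,0,0,0.0854],[-0.042,0.011,0,0,0,0,0.0854],[-0.042,0.011,0,0,0,0,0.0854],[-0.042,0.011,0,0,0,0,0.0854],[0,0,0,0,0,6.4,0.0854],[0,0,0,0,0,6.4,0.0854],[0,0,0,0,0,0,0.0854]]'
cat >> h.py <<'E'
def st(tx=None,ty=None,tz=None):
    s=arm.read_state();M=R.from_quat(s['ee_rot']).as_matrix();p=s['position']
    print('t',round(s['clock'],2),'p',np.round(p,1),'yang',round(np.degrees(np.arctan2(M[1,1],M[0,1])),2),'tilt',np.round(M[:2,2],4),'q6',round(s['joints'][5],3),'F',np.round(s['contact_force'],1),'T',np.round(s['wrist_torque'],2),'w',round(s['gripper_width'],1),'g',round(s['grasp_force'],1))
    if tx is not None: print('tool shift to target',np.round(M.T@(np.array([tx,ty,p[2] if tz is None else tz])-p),1))
E
python3 -c "
from h import *
st(480.5,-412.5)"
```

```text
clock: 1.4
position: [478.7, -414.7, 335.5]
ee_rot: [-0.037, 0.999, 0.0, -0.001]
contact_force: [-0.2, 1.2, -0.4]
gripper_width: 85.3
grasp_force: 0.0
t 1.4 p [ 478.7 -414.7  335.5] yang 94.26 tilt [-0.0012  0.0009] q6 -1.037 F [-0.2  1.2 -0.4] T [ 0.01  0.04 -0.  ] w 85.3 g 0.0
tool shift to target [-2.   2.1 -0. ]
```

```bash
python3 -m pendant '[[-0.002,0.002,0.04,0,0,0,0.0854],[0,0,0.04,0,0,0,0.0854],[0,0,0.04,0,0,0,0.0854],[0,0,0.0295,0,0,0,0.0854],[0,0,0,0,0,0,0.0854],[0,0,0,0,0,0,0.0854]]' && python3 - <<'E'
from h import *
st(480.5,-412.5,186)
a=grab('side');b=grab('top')
f=lambda i:cv2.resize(i[:,:,::-1],(400,400),interpolation=cv2.INTER_CUBIC)
cv2.imwrite('pics/g1.png',np.hstack([f(a['image'][100:200,240:340]),f(b['image'][160:260,280:380])]))
E
```

```text
clock: 2.0
position: [480.3, -413.7, 187.3]
ee_rot: [-0.037, 0.999, -0.0, -0.0]
contact_force: [0.2, -0.4, 1.3]
gripper_width: 85.6
grasp_force: 0.0
t 2.0 p [ 480.3 -413.7  187.3] yang 94.28 tilt [-0.0004 -0.0008] q6 -1.041 F [ 0.2 -0.4  1.3] T [-0.01 -0.05 -0.01] w 85.6 g 0.0
tool shift to target [-0.3  1.2  1.3]
```

View pics/g1.png

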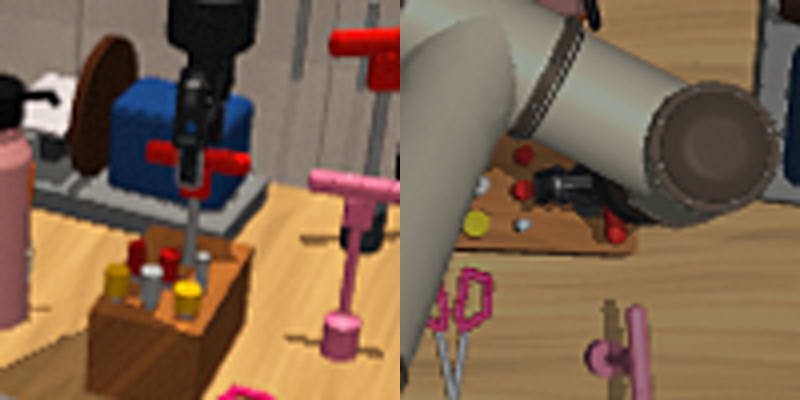

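The fingers straddle the hub, with the bar centred between the pads at side-crop px (195,165). Closing now.

```bash
python3 -m pendant '[[0,0.001,0.001,0,0,0,0.04],[0,0,0,0,0,0,0.02],[0,0,0,0,0,0,0],[0,0,0,0,0,0,0],[0,0,0,0,0,0,0],[0,0,0,0,0,0,0]]' && python3 -c "
from h import *
st(480.5,-412.5,186)"
```

```text
clock: 2.7
position: [480.3, -412.2, 186.2]
ee_rot: [-0.037, 0.999, -0.0, 0.0]
contact_force: [-0.5, -0.1, 2.2]
gripper_width: 15.3
grasp_force: 59.0
t 2.7 p [ 480.3 -412.2  186.2] yang 94.22 tilt [ 0.0004 -0.0004] q6 -1.043 F [-0.5 -0.1  2.2] T [0.13 0.04 0.03] w 15.3 g 59.0
tool shift to target [-0.2 -0.3  0.2]
```

```bash
python3 -m pendant '[[0,0,-0.02,0,0,0,0],[0,0,-0.03,0,0,0,0],[0,0,-0.035,0,0,0,0],[0,0,-0.035,0,0,0,0],[0,0,-0.03,0,0,0,0],[0,0,0,0,0,0,0],[0,0,0,0,0,0,0]]' && python3 - <<'E'
from h import *
st(540.9,-87.3)
a=grab('side');b=grab('top')
f=lambda i,w,h:cv2.resize(i[:,:,::-1],(w,h),interpolation=cv2.INTER_CUBIC)
cv2.imwrite('pics/l1.png',np.hstack([f(a['image'][70:220,230:330],400,600),f(b['image'][150:250,260:360],400,600)]))
E
```

```text
clock: 3.4
position: [479.9, -411.5, 334.7]
ee_rot: [-0.037, 0.999, 0.001, -0.0]
contact_force: [-0.4, 0.2, -4.0]
gripper_width: 15.3
grasp_force: 58.9
t 3.4 p [ 479.9 -411.5  334.7] yang 94.19 tilt [-0.0006  0.002 ] q6 -1.043 F [-0.4  0.2 -4. ] T [0.05 0.05 0.01] w 15.3 g 58.9
tool shift to target [-84.5 318.9   0.6]
```

View pics/l1.png

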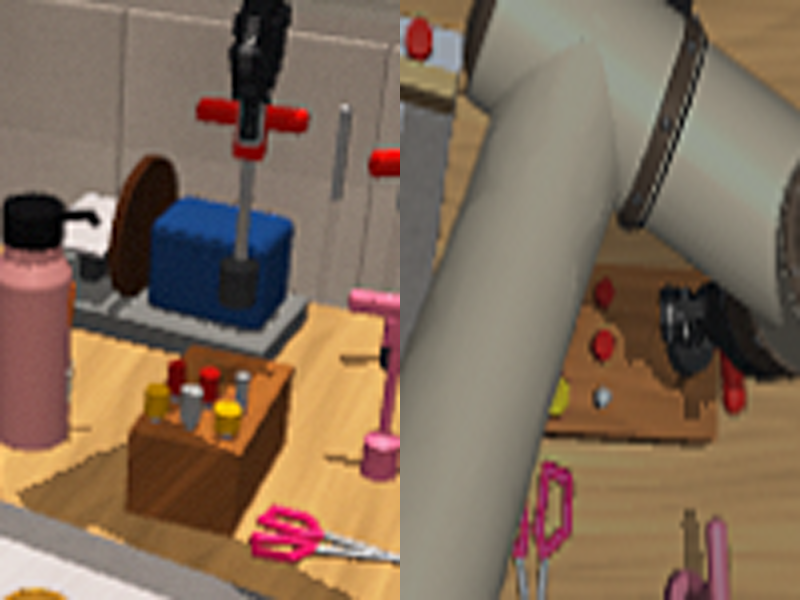

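The key hangs plumb from the gripper, bell at side-crop px (239,282). Moving to above the shaft.

```bash
python3 -m pendant '[[-0.0105,0.04,0,0,0,0,0],[-0.0105,0.04,0,0,0,0,0],[-0.0105,0.04,0,0,0,0,0],[-0.0105,0.04,0,0,0,0,0],[-0.0105,0.04,0,0,0,0,0],[-0.0105,0.04,0,0,0,0,0],[-0.0105,0.04,0,0,0,0,0],[-0.0105,0.04,0,0,0,0,0],[0,0,0,0,0,-8,0],[0,0,0,0,0,-8,0],[0,0,0,0,0,-8,0],[0,0,0,0,0,0,0]]' && python3 - <<'E'
from h import *
st(540.9,-87.3)
a=grab('side');b=grab('top')
p=arm.read_state()['position']
for z in(168,140,90,42,21,0): print(z,np.round(proj(a,[p[0],p[1],p[2]-174+z]),1))
print('mouth side',proj(a,(540.9,-87.3,28)),'top',proj(b,(540.9,-87.3,28)))
f=lambda i,w,h:cv2.resize(i[:,:,::-1],(w,h),interpolation=cv2.INTER_CUBIC)
cv2.imwrite('pics/s1.png',np.hstack([f(a['image'][100:250,190:290],400,600),f(b['image'][150:250,190:290],400,400+200)]))
E
```

```text
clock: 4.7
position: [539.8, -86.5, 333.7]
ee_rot: [-0.244, 0.97, 0.001, -0.002]
contact_force: [1.1, 0.2, -2.4]
gripper_width: 15.2
grasp_force: 60.1
t 4.7 p [539.8 -86.5 333.7] yang 118.21 tilt [-0.0041  0.    ] q6 -1.216 F [ 1.1  0.2 -2.4] T [-0.02 -0.01 -0.  ] w 15.2 g 60.1
tool shift to target [-0.6 -1.2 -0. ]
168 [239.7 134.9]
140 [239.6 144.1]
90 [239.4 159.8]
42 [239.3 174.3]
21 [239.2 180.4]
0 [239.1 186.4]
mouth side (np.float64(238.53524892487067), np.float64(221.59801449584666)) top (np.float64(236.00749917868305), np.float64(191.69237495642795))
```

View pics/s1.png

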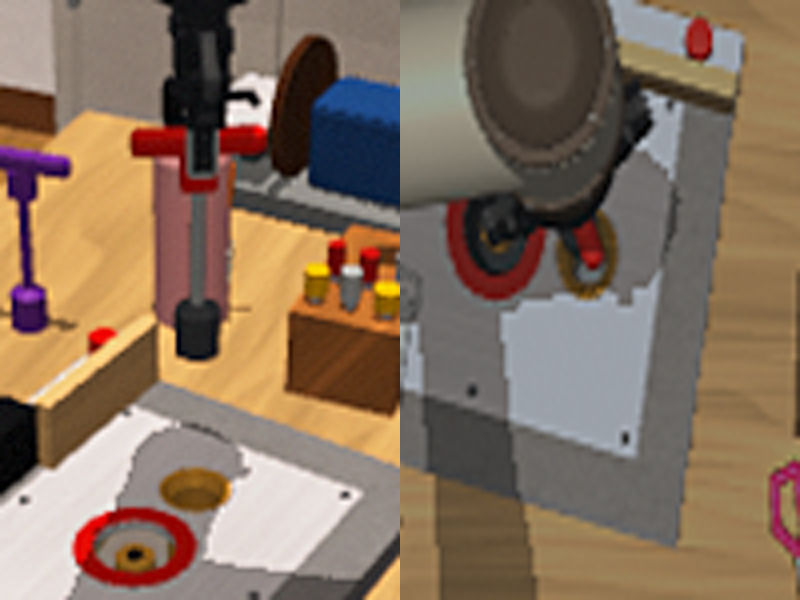

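The bell's side-view column is 239.25 against 239.2 predicted, so the key hangs plumb over the mouth at (238.5,221.6). Descending to just above the mouth.

```bash
python3 -m pendant '[[-0.0006,-0.0012,0.035,0,0,0,0],[0,0,0.04,0,0,0,0],[0,0,0.035,0,0,0,0],[0,0,0.01,0,0,0,0],[0,0,0,0,0,0,0],[0,0,0,0,0,0,0]]' && python3 - <<'E'
from h import *
st(540.9,-87.3)
E
```

```text
clock: 5.4
position: [542.9, -87.7, 217.6]
ee_rot: [-0.244, 0.97, -0.001, 0.002]
contact_force: [0.4, 0.4, -2.5]
gripper_width: 14.9
grasp_force: 60.0
t 5.4 p [542.9 -87.7 217.6] yang 118.19 tilt [ 0.0033 -0.0006] q6 -1.215 F [ 0.4  0.4 -2.5] T [ 0.08 -0.02  0.03] w 14.9 g 60.0
tool shift to target [ 1.6  1.3 -0. ]
```

```bash
python3 -m pendant '[[0.0008,0.0006,0.005,0,0,0,0],[0,0,0,0,0,0,0]]' && python3 - <<'E'
from h import *
for i in range(5):
    st(540.9,-87.3); d=grab('side')
p=(541,-87.5,212)
hsv=cv2.cvtColor(d['image'],cv2.COLOR_RGB2HSV)
for z in(21,42): print(np.round(proj(d,[p[0],p[1],p[2]-174+z]),1))
print(d['image'][195:222:3,230:248].mean(2).astype(int))
E
```

```text
clock: 5.6
position: [540.7, -87.3, 211.7]
ee_rot: [-0.243, 0.97, 0.0, 0.001]
contact_force: [-0.5, -0.1, -2.7]
gripper_width: 15.1
grasp_force: 60.0
t 5.6 p [540.7 -87.3 211.7] yang 118.19 tilt [0.0015 0.0004] q6 -1.215 F [-0.5 -0.1 -2.7] T [0.03 0.07 0.02] w 15.1 g 60.0
tool shift to target [-0.1 -0.1  0. ]
t 5.65 p [540.7 -87.4 211.6] yang 118.19 tilt [0.0014 0.0002] q6 -1.215 F [-0.8 -0.  -2.5] T [-0.03  0.    0.  ] w 14.9 g 60.0
tool shift to target [-0.2 -0.   0. ]
t 5.7 p [540.8 -87.4 211.6] yang 118.2 tilt [0.0015 0.0001] q6 -1.214 F [-0.2 -0.3 -2.7] T [ 0.01  0.   -0.  ] w 15.1 g 60.0
tool shift to target [-0.1  0.   0. ]
t 5.75 p [540.8 -87.4 211.6] yang 118.21 tilt [0.0014 0.0001] q6 -1.214 F [-0.2  0.4 -3. ] T [-0.03 -0.    0.03] w 15.4 g 60.0
tool shift to target [-0.1  0.   0. ]
t 5.8 p [540.8 -87.4 211.4] yang 118.21 tilt [0.0012 0.0001] q6 -1.214 F [-0.4 -0.7 -3. ] T [-0.    0.02  0.03] w 15.1 g 60.0
tool shift to target [-0.1  0.   0. ]
[238.6 213.6]
[238.7 208.2]
[[145 167 174 178 180 179 165  94  83  77 115 172 166 164 163 161 159 165]
 [140 137 139 138 138 144 133  88  82  84 121 172 165 163 163 167 172 174]
 [143 141 142 140 140 144 131  91  87  80 108 149 142 142 139 137 136 143]
 [193 180 163 139 132 136 130  88  85  83 108 145 143 140 139 135 135 141]
 [233 227 208 218 223 219 202  98  89  82  92 132 145 154 144 141 139 139]
 [144 148 145  91  23  38  41  48  61  53  38  36  28  63 125 129 123 169]
 [148 153 140  63  22  39  39  43  43  43  40  39  21  56 129 148 146 144]
 [143 150 136  54  22  31  30  33  32  28  28  28  20  60 133 154 143 142]
 [135 110  73  31  25  32  34  31  33  31  27  30  23  35  71  91 112 135]]
```

```bash
python3 -m pendant '[[0,0,0.006,0,0,0,0],[0,0,0.006,0,0,0,0],[0,0,0.006,0,0,0,0],[0,0,0.005,0,0,0,0],[0,0,0,0,0,0,0]]' && python3 - <<'E'
from h import *
for i in range(3): st(540.9,-87.3); grab('side')
E
```

```text
clock: 6.35
position: [540.0, -87.4, 186.6]
ee_rot: [-0.244, 0.97, 0.0, -0.001]
contact_force: [0.2, -0.4, -2.7]
gripper_width: 15.4
grasp_force: 60.0
t 6.35 p [540.  -87.4 186.6] yang 118.2 tilt [-0.0025 -0.0001] q6 -1.214 F [ 0.2 -0.4 -2.7] T [-0.04  0.03  0.01] w 15.4 g 60.0
tool shift to target [-0.9 -0.3 -0. ]
t 6.4 p [540.3 -87.5 187.1] yang 118.21 tilt [-0.0014 -0.0002] q6 -1.214 F [ 0.4  0.  -2.4] T [0.04 0.01 0.04] w 14.9 g 60.0
tool shift to target [-0.6 -0.1 -0. ]
t 6.45 p [540.6 -87.4 187.6] yang 118.21 tilt [-0.0003 -0.0002] q6 -1.214 F [ 0.7 -0.  -2.6] T [-0.06 -0.05  0.02] w 14.8 g 60.0
tool shift to target [-0.3  0.  -0. ]
```

It entered the bore with no contact. Continuing down towards the stem (contact expected at TCP z≈107).

```bash
python3 -m pendant '[[0,0,0.008,0,0,0,0],[0,0,0.01,0,0,0,0],[0,0,0.01,0,0,0,0],[0,0,0.01,0,0,0,0],[0,0,0.005,0,0,0,0],[0,0,0,0,0,0,0]]' && python3 - <<'E'
from h import *
for i in range(4): st(540.9,-87.3); grab('side')
E
```

```text
clock: 7.1
position: [540.1, -87.4, 143.6]
ee_rot: [-0.244, 0.97, 0.0, -0.001]
contact_force: [-0.5, -0.4, -2.9]
gripper_width: 15.1
grasp_force: 60.1
t 7.1 p [540.1 -87.4 143.6] yang 118.2 tilt [-0.0022 -0.0002] q6 -1.214 F [-0.5 -0.4 -2.9] T [ 0.07 -0.04  0.01] w 15.1 g 60.1
tool shift to target [-0.8 -0.2 -0. ]
t 7.15 p [540.5 -87.4 144.3] yang 118.21 tilt [-0.0009 -0.0002] q6 -1.214 F [ 0.6 -0.5 -2.8] T [-0.05 -0.    0.01] w 15.0 g 60.1
tool shift to target [-0.4 -0.1 -0. ]
t 7.2 p [540.8 -87.4 144.8] yang 118.22 tilt [ 0.     -0.0002] q6 -1.214 F [-0.1  0.3 -2.6] T [-0.01  0.    0.03] w 15.3 g 60.1
tool shift to target [-0.2  0.  -0. ]
t 7.25 p [540.8 -87.4 145.1] yang 118.22 tilt [ 0.0005 -0.0001] q6 -1.214 F [ 0.6 -0.4 -3.5] T [-0.13 -0.03 -0.03] w 15.2 g 60.1
tool shift to target [-0.1  0.1  0. ]
```

```bash
python3 -m pendant '[[0,0,0.008,0,0,0,0],[0,0,0.008,0,0,0,0],[0,0,0.008,0,0,0,0],[0,0,0.005,0,0,0,0],[0,0,0.003,0,0,0,0],[0,0,0,0,0,0,0],[0,0,0,0,0,0,0]]' && python3 - <<'E'
from h import *
for i in range(3): st(540.9,-87.3); grab('side')
E
```

```text
clock: 8.0
position: [540.8, -87.4, 112.9]
ee_rot: [-0.244, 0.97, -0.0, 0.0]
contact_force: [0.2, -0.4, -2.6]
gripper_width: 15.1
grasp_force: 60.1
t 8.0 p [540.8 -87.4 112.9] yang 118.22 tilt [ 0.0003 -0.0001] q6 -1.214 F [ 0.2 -0.4 -2.6] T [-0.08  0.04 -0.  ] w 15.1 g 60.1
tool shift to target [-0.2  0.   0. ]
t 8.05 p [540.8 -87.4 113. ] yang 118.22 tilt [ 0.0004 -0.0001] q6 -1.214 F [-0.3 -0.7 -3.1] T [-0.06  0.09 -0.01] w 15.2 g 60.1
tool shift to target [-0.2  0.   0. ]
t 8.1 p [540.8 -87.4 113.1] yang 118.21 tilt [ 0.0006 -0.    ] q6 -1.214 F [ 1.1 -0.4 -3.3] T [-0.07 -0.01 -0.01] w 15.2 g 60.1
tool shift to target [-0.2  0.   0. ]
```

Feeling down in 1 mm steps.

```bash
for i in 1 ; do python3 -m pendant '[[0,0,0.002,0,0,0,0],[0,0,0.002,0,0,0,0],[0,0,0,0,0,0,0]]'; python3 -m pendant '[[0,0,0.001,0,0,0,0],[0,0,0,0,0,0,0]]';  done
```

```text
clock: 8.45
position: [540.4, -87.4, 108.5]
ee_rot: [-0.244, 0.97, 0.0, -0.0]
contact_force: [0.5, -0.5, -3.1]
gripper_width: 15.2
grasp_force: 60.1
clock: 8.65
position: [540.5, -87.4, 107.7]
ee_rot: [-0.244, 0.97, 0.0, -0.0]
contact_force: [0.4, -0.1, -2.4]
gripper_width: 15.2
grasp_force: 60.1
```

```bash
python3 -m pendant '[[0,0,0.0005,0,0,0,0],[0,0,0,0,0,0,0]]'; python3 -m pendant '[[0,0,0.0005,0,0,0,0],[0,0,0,0,0,0,0]]'
```

```text
clock: 8.85
position: [540.6, -87.4, 107.3]
ee_rot: [-0.244, 0.97, 0.0, 0.0]
contact_force: [0.2, 0.7, -3.7]
gripper_width: 15.2
grasp_force: 60.1
clock: 9.05
position: [540.7, -87.4, 107.1]
ee_rot: [-0.244, 0.97, -0.0, 0.0]
contact_force: [0.4, 0.2, -2.0]
gripper_width: 14.9
grasp_force: 60.3
```

```bash
python3 -m pendant '[[0,0,0.0005,0,0,0,0],[0,0,0,0,0,0,0]]'
```

```text
clock: 9.25
position: [540.9, -87.4, 106.9]
ee_rot: [-0.244, 0.97, -0.0, 0.0]
contact_force: [-0.6, 0.2, 1.7]
gripper_width: 15.1
grasp_force: 60.8
```

Contact at TCP z 106.9, as predicted (+4 N). Turning clockwise (+ about tool z) while resting lightly.

```bash
python3 -m pendant '[[0,0,0.0003,0,0,3,0],[0,0,0,0,0,4,0],[0,0,0,0,0,3,0],[0,0,0,0,0,0,0]]'; python3 -c "
from h import *
st(540.9,-87.3)"
```

```text
clock: 9.65
position: [541.2, -87.5, 106.8]
ee_rot: [-0.158, 0.987, -0.0, 0.001]
contact_force: [-0.1, -0.6, 3.0]
gripper_width: 15.0
grasp_force: 61.0
t 9.65 p [541.2 -87.5 106.8] yang 108.24 tilt [ 0.0016 -0.0004] q6 -1.389 F [-0.1 -0.6  3. ] T [-0.13  0.28  0.02] w 15.0 g 61.0
tool shift to target [ 0.2  0.3 -0. ]
```

Clockwise turns q6 toward its −3.1 limit, so I'll search counter-clockwise instead (room there), then drive clockwise.

```bash
python3 -m pendant '[[0,0,0,0,0,-6,0],[0,0,0,0,0,-6,0],[0,0,0,0,0,-4,0],[0,0,0,0,0,-3,0],[0,0,0,0,0,0,0]]'; python3 -c "
from h import *
st(540.9,-87.3)"
```

```text
clock: 10.15
position: [541.2, -87.5, 106.7]
ee_rot: [-0.32, 0.948, -0.0, 0.001]
contact_force: [-0.8, -0.3, 4.2]
gripper_width: 15.1
grasp_force: 61.1
t 10.15 p [541.2 -87.5 106.7] yang 127.28 tilt [ 0.0015 -0.0003] q6 -1.056 F [-0.8 -0.3  4.2] T [-0.21  0.19  0.01] w 15.1 g 61.1
tool shift to target [ 0.1  0.3 -0. ]
```

```bash
python3 -m pendant '[[0,0,0,0,0,-4,0],[0,0,0,0,0,-4,0],[0,0,0,0,0,0,0]]'|egrep 'pos|con'; python3 -m pendant '[[0,0,0,0,0,-4,0],[0,0,0,0,0,-4,0],[0,0,0,0,0,0,0]]'|egrep 'pos|con'; python3 -c "
from h import *
st(540.9,-87.3)"
```

```text
position: [541.1, -87.5, 106.6]
contact_force: [-0.4, 0.3, 4.2]
position: [540.9, -87.5, 106.3]
contact_force: [-0.6, -0.5, 2.9]
t 10.75 p [540.9 -87.5 106.3] yang 143.12 tilt [ 0.0009 -0.0002] q6 -0.78 F [-0.6 -0.5  2.9] T [-0.3   0.09  0.05] w 15.0 g 61.0
tool shift to target [-0.1  0.1 -0. ]
```

```bash
python3 -m pendant '[[0,0,0,0,0,-4,0],[0,0,0,0,0,0,0]]'|egrep 'pos|con'; python3 -m pendant '[[0,0,0,0,0,-4,0],[0,0,0,0,0,0,0]]'|egrep 'pos|con'; python3 -c "
from h import *
st(540.9,-87.3)"
```

```text
position: [540.5, -87.5, 105.6]
contact_force: [0.0, -1.4, -2.2]
position: [540.3, -87.5, 105.1]
contact_force: [0.6, -0.7, -2.4]
t 11.15 p [540.3 -87.5 105.1] yang 151.03 tilt [-0.0008  0.0001] q6 -0.641 F [ 0.6 -0.7 -2.4] T [-0.52 -0.4   0.04] w 15.1 g 60.2
tool shift to target [-0.5 -0.5 -0. ]
```

It has dropped: contact force gone and z 1.8 mm below first touch. Going down gently.

```bash
python3 -m pendant '[[0,0,0.001,0,0,0,0],[0,0,0.001,0,0,0,0],[0,0,0,0,0,0,0]]'|egrep 'pos|con'; python3 -c "
from h import *
st(540.9,-87.3)"
```

```text
position: [540.4, -87.4, 103.5]
contact_force: [0.4, -1.6, -3.8]
t 11.45 p [540.4 -87.4 103.5] yang 151.13 tilt [-0.0007  0.    ] q6 -0.64 F [ 0.4 -1.6 -3.8] T [-0.59 -0.42  0.  ] w 14.7 g 59.9
tool shift to target [-0.4 -0.4 -0. ]
```

```bash
python3 -m pendant '[[0,0,0.002,0,0,0,0],[0,0,0.002,0,0,0,0],[0,0,0.001,0,0,0,0],[0,0,0,0,0,0,0]]'|egrep 'pos|con';python3 -m pendant '[[0,0,0.002,0,0,0,0],[0,0,0.002,0,0,0,0],[0,0,0,0,0,0,0]]'|egrep 'pos|con'; python3 -c "
from h import *
st(540.9,-87.3)"
```

```text
position: [540.4, -87.4, 98.7]
contact_force: [0.5, -0.8, -3.1]
position: [540.4, -87.4, 94.7]
contact_force: [-0.1, -1.1, -3.7]
t 12.15 p [540.4 -87.4  94.7] yang 151.2 tilt [-0.0004  0.    ] q6 -0.638 F [-0.1 -1.1 -3.7] T [-0.59 -0.22 -0.  ] w 15.2 g 60.0
tool shift to target [-0.3 -0.4 -0. ]
```

```bash
python3 -m pendant '[[0,0,0.002,0,0,0,0],[0,0,0.002,0,0,0,0],[0,0,0,0,0,0,0]]'|egrep 'pos|con';python3 -m pendant '[[0,0,0.0015,0,0,0,0],[0,0,0,0,0,0,0],[0,0,0,0,0,0,0]]'|egrep 'pos|con'; python3 -c "
from h import *
st(540.9,-87.3)"
```

```text
position: [540.5, -87.4, 90.7]
contact_force: [0.6, -3.1, -2.9]
position: [540.5, -87.4, 89.3]
contact_force: [0.4, -2.0, -3.4]
t 12.75 p [540.5 -87.4  89.3] yang 151.2 tilt [-0.0003  0.    ] q6 -0.638 F [ 0.4 -2.  -3.4] T [-0.61 -0.25 -0.04] w 15.0 g 60.0
tool shift to target [-0.3 -0.3 -0. ]
```

Home (lower end ≈113 mm down), small −y side force; relieve 0.5 mm and start turning clockwise.

```bash
python3 -m pendant '[[0.0004,-0.0002,0,0,0,0,0],[0,0,0,0,0,0,0]]'|egrep 'pos|con';python3 -m pendant '[[0,0,0,0,0,4,0],[0,0,0,0,0,4,0],[0,0,0,0,0,4,0],[0,0,0,0,0,4,0],[0,0,0,0,0,0,0]]'|egrep 'pos|con'; python3 -c "
from h import *
st(540.9,-87.3)"
```

```text
position: [540.5, -87.8, 89.5]
contact_force: [0.0, -0.4, -3.3]
position: [540.5, -88.1, 89.6]
contact_force: [1.4, -1.3, -4.0]
t 13.45 p [540.5 -88.1  89.6] yang 135.22 tilt [-0.0001 -0.0004] q6 -0.917 F [ 1.4 -1.3 -4. ] T [-1.01 -0.16  0.02] w 15.0 g 60.1
tool shift to target [-0.8  0.3 -0. ]
```

```bash
python3 -m pendant '[[0,0,0,0,0,4,0],[0,0,0,0,0,4,0],[0,0,0,0,0,4,0],[0,0,0,0,0,0,0]]'|egrep 'pos|con';python3 -c "
from h import *
st(540.9,-87.3)";python3 -m pendant '[[0,0,0,0,0,4,0],[0,0,0,0,0,4,0],[0,0,0,0,0,4,0],[0,0,0,0,0,0,0]]'|egrep 'pos|con'; python3 - <<'E'
from h import *
st(540.9,-87.3)
d=grab('side')
cv2.imwrite('pics/c1.png',cv2.resize(d['image'][160:260,190:290,::-1],(500,500),interpolation=cv2.INTER_CUBIC))
E
```

```text
position: [540.4, -88.0, 89.6]
contact_force: [-0.2, -2.4, -2.7]
t 13.85 p [540.4 -88.   89.6] yang 123.29 tilt [-0.0004 -0.0002] q6 -1.125 F [-0.2 -2.4 -2.7] T [-0.9  -0.01 -0.02] w 15.1 g 60.2
tool shift to target [-0.8  0.3 -0. ]
position: [540.4, -87.9, 89.6]
contact_force: [-0.7, -2.3, -2.0]
t 14.25 p [540.4 -87.9  89.6] yang 111.33 tilt [-0.0005 -0.0001] q6 -1.333 F [-0.7 -2.3 -2. ] T [-0.79  0.11  0.02] w 15.0 g 60.2
tool shift to target [-0.7  0.4 -0. ]
```

View pics/c1.png

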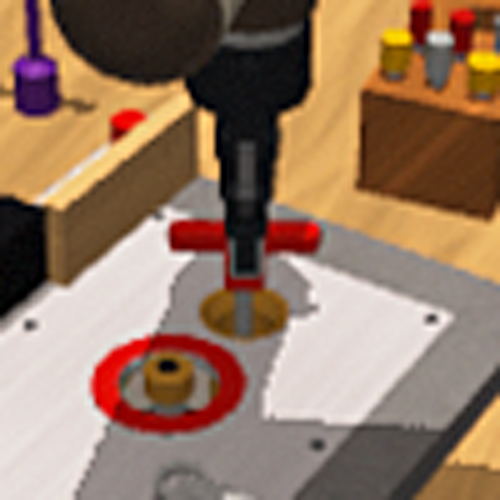

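The collet nut is rising inside the ring (crop px (168,380)). Keep turning, then ease up toward the stop.

```bash
python3 -m pendant '[[0,0,0,0,0,4,0],[0,0,0,0,0,4,0],[0,0,0,0,0,4,0],[0,0,0,0,0,4,0],[0,0,0,0,0,4,0],[0,0,0,0,0,0,0]]'|egrep 'pos|con';python3 -c "
from h import *
st(540.9,-87.3)";python3 -m pendant '[[0,0,0,0,0,4,0],[0,0,0,0,0,4,0],[0,0,0,0,0,4,0],[0,0,0,0,0,0,0]]'|egrep 'pos|con'; python3 -c "
from h import *
st(540.9,-87.3)"
```

```text
position: [540.3, -87.8, 89.6]
contact_force: [-0.4, -0.9, -1.4]
t 14.9 p [540.3 -87.8  89.6] yang 91.33 tilt [-0.0005  0.0001] q6 -1.682 F [-0.4 -0.9 -1.4] T [-0.46  0.22  0.03] w 15.2 g 60.3
tool shift to target [-0.6  0.5 -0. ]
position: [540.4, -87.7, 89.5]
contact_force: [-1.2, -0.1, -1.4]
t 15.3 p [540.4 -87.7  89.5] yang 79.35 tilt [-0.0004  0.0002] q6 -1.891 F [-1.2 -0.1 -1.4] T [-0.24  0.32  0.05] w 15.4 g 60.3
tool shift to target [-0.5  0.5 -0. ]
```

```bash
for k in 1; do python3 -m pendant '[[0,0,0,0,0,3,0],[0,0,0,0,0,3,0],[0,0,0,0,0,0,0]]'|egrep 'con';python3 -c "
from h import *
st()";python3 -m pendant '[[0,0,0,0,0,3,0],[0,0,0,0,0,0,0]]'|egrep 'con'; python3 -c "
from h import *
st()"; done
```

```text
contact_force: [-0.9, 0.3, -0.8]
t 15.6 p [540.4 -87.7  89.5] yang 73.37 tilt [-0.0003  0.0002] q6 -1.996 F [-0.9  0.3 -0.8] T [-0.06  0.34  0.04] w 15.3 g 60.4
contact_force: [-0.9, -0.0, -0.7]
t 15.8 p [540.4 -87.7  89.5] yang 70.36 tilt [-0.0002  0.0003] q6 -2.048 F [-0.9 -0.  -0.7] T [-0.01  0.39 -0.03] w 15.5 g 60.4
```

```bash
python3 -m pendant '[[0,0,0,0,0,2,0],[0,0,0,0,0,2,0],[0,0,0,0,0,0,0]]'|egrep 'con';python3 -c "
from h import *
st()";python3 -m pendant '[[0,0,0,0,0,2,0],[0,0,0,0,0,0,0]]'|egrep 'con'; python3 - <<'E'
from h import *
st()
d=grab('side')
for z in(60,66,70,74): print(z,np.round(proj(d,(556.2,-4.3,z)),1))
cv2.imwrite('pics/c2.png',cv2.resize(d['image'][180:260,190:270,::-1],(560,560),interpolation=cv2.INTER_CUBIC))
E
```

```text
contact_force: [-0.9, 0.2, -0.1]
t 16.1 p [540.5 -87.7  89.5] yang 66.36 tilt [-0.0002  0.0002] q6 -2.118 F [-0.9  0.2 -0.1] T [0.17 0.42 0.01] w 15.2 g 60.4
contact_force: [-1.4, -1.1, -0.9]
t 16.3 p [540.5 -87.7  89.5] yang 64.34 tilt [-0.0001  0.0002] q6 -2.154 F [-1.4 -1.1 -0.9] T [0.22 0.48 0.05] w 15.4 g 60.4
60 [223.3 227.6]
66 [223.3 226. ]
70 [223.3 224.9]
74 [223.3 223.8]
```

View pics/c2.png

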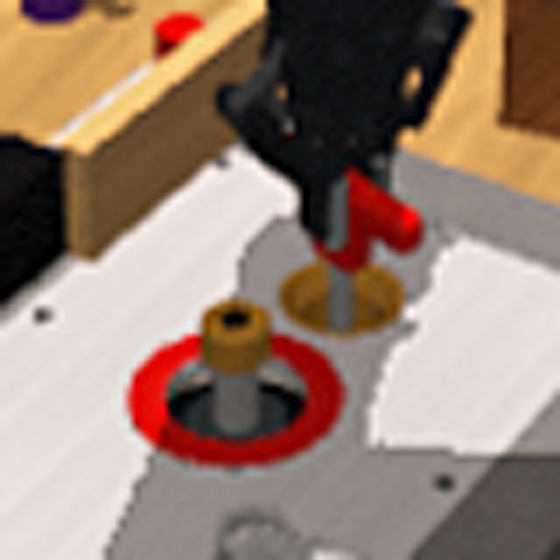

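The nut's top is at crop (236,318), row 225.4, so z≈68 mm: about 6 mm (~9.5°) short of the stop.

```bash
python3 -m pendant '[[0,0,0,0,0,2,0],[0,0,0,0,0,2,0],[0,0,0,0,0,0,0]]'|egrep 'con';python3 -c "
from h import *
st()";python3 -m pendant '[[0,0,0,0,0,1.5,0],[0,0,0,0,0,0,0]]'|egrep 'con'; python3 - <<'E'
from h import *
st()
d=grab('side')
for i in range(3): d=grab('side')
im=d['image'].astype(int);print((im[218:234,221:227,0]-im[218:234,221:227,2]).mean(1).astype(int), im[218:234,223].tolist())
E
```

```text
contact_force: [-0.6, 0.9, -0.0]
t 16.65 p [540.5 -87.7  89.5] yang 60.3 tilt [-0.0001  0.0002] q6 -2.224 F [-0.6  0.9 -0. ] T [0.42 0.51 0.08] w 15.2 g 60.4
contact_force: [-1.6, 1.3, -0.9]
t 16.85 p [540.5 -87.8  89.5] yang 58.72 tilt [0.0001 0.0002] q6 -2.252 F [-1.6  1.3 -0.9] T [0.47 0.55 0.07] w 15.4 g 60.4
[ 13  12   8  22  86  92  35  64 108 111  86  82  84  75  32   0] [[223, 211, 207], [224, 212, 208], [229, 219, 217], [206, 191, 182], [119, 78, 24], [50, 32, 10], [0, 0, 10], [46, 32, 15], [123, 82, 27], [143, 93, 27], [120, 81, 26], [105, 70, 21], [107, 71, 22], [107, 71, 19], [99, 79, 56], [88, 90, 91]]
```

```bash
cat > n.py <<'E'
from h import *
st()
d=grab('side');im=d['image'].astype(float)
c=im[215:230,222:225].mean((1,2)); w=np.clip(70-c,0,None); print('nut hole row',round((w*np.arange(215,230)).sum()/max(w.sum(),1),2))
E
python3 -m pendant '[[0,0,0,0,0,1.5,0],[0,0,0,0,0,0,0]]'|egrep 'con';python3 n.py;python3 -m pendant '[[0,0,0,0,0,1,0],[0,0,0,0,0,0,0]]'|egrep 'con'; python3 n.py
```

```text
contact_force: [-1.0, 1.6, -1.2]
t 17.25 p [540.5 -87.8  89.5] yang 57.19 tilt [-0.0001 -0.    ] q6 -2.278 F [-1.   1.6 -1.2] T [0.59 0.51 0.25] w 15.3 g 60.5
nut hole row 224.07
contact_force: [0.1, 1.4, -0.3]
t 17.5 p [540.6 -87.8  89.5] yang 56.22 tilt [-0.0001 -0.0001] q6 -2.296 F [ 0.1  1.4 -0.3] T [0.68 0.56 0.33] w 15.1 g 60.5
nut hole row 224.06
```

Torque about z jumped to 0.33 N m and the nut stopped rising, so the lift is at its stop. Easing off to mid-play at once.

```bash
python3 -m pendant '[[0,0,0,0,0,-4,0],[0,0,0,0,0,-4,0],[0,0,0,0,0,0,0],[0,0,0,0,0,0,0]]'|egrep 'con';python3 n.py
```

```text
contact_force: [0.1, 0.0, -3.5]
t 17.95 p [540.6 -88.   89.3] yang 64.08 tilt [ 0.0002 -0.    ] q6 -2.158 F [ 0.1  0.  -3.5] T [ 0.04  0.14 -0.03] w 15.4 g 60.1
nut hole row 224.09
```

Free in the play with the carriage still up. Drawing straight out.

```bash
python3 -m pendant '[[0,0,-0.003,0,0,0,0],[0,0,-0.005,0,0,0,0],[0,0,-0.006,0,0,0,0],[0,0,-0.006,0,0,0,0],[0,0,0,0,0,0,0]]'|egrep 'con|pos'; python3 -m pendant '[[0,0,-0.008,0,0,0,0],[0,0,-0.01,0,0,0,0],[0,0,-0.015,0,0,0,0],[0,0,-0.015,0,0,0,0],[0,0,-0.015,0,0,0,0],[0,0,-0.015,0,0,0,0],[0,0,-0.01,0,0,0,0],[0,0,0,0,0,0,0]]'|egrep 'con|pos';python3 n.py
```

```text
position: [541.0, -87.9, 110.8]
contact_force: [0.1, -0.0, -3.2]
position: [541.6, -87.8, 199.6]
contact_force: [0.4, 1.1, -3.3]
t 19.3 p [541.6 -87.8 199.6] yang 64.22 tilt [0.0044 0.0002] q6 -2.156 F [ 0.4  1.1 -3.3] T [ 0.   -0.05 -0.  ] w 15.5 g 60.2
nut hole row 223.99
```

```bash
python3 -m pendant '[[0,0,-0.03,0,0,0,0],[0,0,-0.035,0,0,0,0],[0,0,-0.035,0,0,0,0],[0,0,-0.035,0,0,-6,0],[0,0,0,0,0,-8,0],[0,0,0,0,0,-8,0],[0,0,0,0,0,-8,0],[0,0,0,0,0,0,0],[0,0,0,0,0,0,0]]'|egrep 'con|pos'; python3 -c "
from h import *
st(480.3,-411.8,336)"
```

```text
position: [540.3, -87.8, 331.6]
contact_force: [0.6, 0.2, -3.6]
t 20.25 p [540.3 -87.8 331.6] yang 94.03 tilt [-0.0018  0.    ] q6 -1.635 F [ 0.6  0.2 -3.6] T [ 0.03  0.04 -0.02] w 15.0 g 60.1
tool shift to target [  82.6 -318.9   -4.3]
```

```bash
python3 -m pendant '[[0.0103,-0.0398,-0.004,0,0,0,0],[0.0103,-0.0398,0,0,0,0,0],[0.0103,-0.0398,0,0,0,0,0],[0.0103,-0.0398,0,0,0,0,0],[0.0103,-0.0398,0,0,0,0,0],[0.0103,-0.0398,0,0,0,0,0],[0.0103,-0.0398,0,0,0,0,0],[0.0103,-0.0398,0,0,0,0,0],[0,0,0,0,0,0,0],[0,0,0,0,0,0,0],[0,0,0,0,0,0,0]]'|egrep 'con|pos'; python3 - <<'E'
from h import *
st(480.3,-411.8,336)
d=grab('side');p=arm.read_state()['position']
for z in(21,42,90): print(np.round(proj(d,[p[0],p[1],p[2]-174+z]),1))
r=[np.round(proj(d,[p[0],p[1],p[2]-174+z])).astype(int)[1] for z in(42,21,90)]
g=d['image'].astype(int).mean(2).astype(int)
for y in (r[0]+2,r[1],r[2]): print(y,g[y,280:300])
E
```

```text
position: [481.8, -410.8, 336.1]
contact_force: [0.6, 0.1, -2.9]
t 21.35 p [ 481.8 -410.8  336.1] yang 94.17 tilt [-0.0006  0.0006] q6 -1.047 F [ 0.6  0.1 -2.9] T [-0.01 -0.01 -0.01] w 15.5 g 60.6
tool shift to target [ 1.6 -0.8  0.1]
[288.9 138.6]
[289.4 133.1]
[290.5 120.3]
135 [37 37 36 37 38 40 39 39 38 38 40 37 36 40 38 36 34 28 33 31]
139 [37 39 34 36 30 27 29 28 28 29 29 27 28 25 38 37 36 32 32 29]
120 [ 84  88 100 101 111 113 113 121 102  83  82  85 102 125 122 124 122 121
 120 122]
```

```bash
python3 -m pendant '[[0.0016,-0.0004,0.02,0,0,0,0],[0,0,0.03,0,0,0,0],[0,0,0.015,0,0,0,0],[0,0,0,0,0,0,0],[0,0,0,0,0,0,0],[0,0,0,0,0,0,0]]'|egrep 'con|pos'; python3 - <<'E'
from h import *
st(480.2,-411.3,262)
E
```

```text
position: [481.1, -412.0, 273.5]
contact_force: [0.3, 0.2, -3.2]
t 22.0 p [ 481.1 -412.   273.5] yang 94.26 tilt [ 0.0028 -0.0021] q6 -1.044 F [ 0.3  0.2 -3.2] T [ 0.01 -0.06 -0.02] w 14.9 g 60.6
tool shift to target [ 0.9  0.8 11.5]
```

```bash
python3 -m pendant '[[0,0,0.007,0,0,0,0],[0,0,0.007,0,0,0,0],[0,0,0.007,0,0,0,0],[0,0,0,0,0,0,0],[0,0,0,0,0,0,0]]'|egrep 'con|pos'; python3 -c "
from h import *
st(480.2,-411.3,200)"
```

```text
position: [480.0, -412.0, 250.1]
contact_force: [0.2, -0.8, -2.3]
t 22.5 p [ 480.  -412.   250.1] yang 94.2 tilt [-0.0008  0.0002] q6 -1.044 F [ 0.2 -0.8 -2.3] T [-0.01  0.02  0.02] w 15.5 g 60.5
tool shift to target [-0.3  0.7 50.1]
```

In the hole with no contact; lowering.

```bash
python3 -m pendant '[[0,0.0004,0.01,0,0,0,0],[0,0,0.012,0,0,0,0],[0,0,0.012,0,0,0,0],[0,0,0.01,0,0,0,0],[0,0,0.008,0,0,0,0],[0,0,0.005,0,0,0,0],[0,0,0.003,0,0,0,0],[0,0,0,0,0,0,0],[0,0,0,0,0,0,0]]'|egrep 'con|pos'; python3 -c "
from h import *
st(480.2,-411.3,187)"
```

```text
position: [480.4, -411.7, 191.0]
contact_force: [0.1, -0.1, -3.0]
t 23.4 p [ 480.4 -411.7  191. ] yang 94.21 tilt [ 0.0007 -0.0006] q6 -1.044 F [ 0.1 -0.1 -3. ] T [-0.02 -0.04  0.08] w 15.0 g 60.6
tool shift to target [0.1 0.5 4. ]
```

```bash
python3 -m pendant '[[0,0,0.002,0,0,0,0],[0,0,0.001,0,0,0,0],[0,0,0,0,0,0,0]]'|egrep 'con|pos';python3 -m pendant '[[0,0,0.0012,0,0,0,0],[0,0,0,0,0,0,0],[0,0,0,0,0,0,0]]'|egrep 'con|pos'
```

```text
position: [480.0, -411.5, 187.4]
contact_force: [-0.7, 0.8, -3.4]
position: [480.1, -411.6, 186.3]
contact_force: [0.3, -0.0, -3.1]
```

```bash
python3 -m pendant '[[0,0,0.0006,0,0,0,0],[0,0,0,0,0,0,0],[0,0,0,0,0,0,0]]'|egrep 'con|pos'; python3 -m pendant '[[0,0,0,0,0,0,0.022],[0,0,0,0,0,0,0.03],[0,0,0,0,0,0,0.04],[0,0,0,0,0,0,0.06],[0,0,0,0,0,0,0.0854],[0,0,0,0,0,0,0.0854],[0,0,0,0,0,0,0.0854]]'; python3 - <<'E'
from h import *
d=grab('side')
cv2.imwrite('pics/r1.png',cv2.resize(d['image'][100:200,240:340,::-1],(500,500),interpolation=cv2.INTER_CUBIC))
E
```

```text
position: [480.2, -411.7, 186.2]
contact_force: [-0.6, -0.5, 0.0]
clock: 25.0
position: [480.2, -411.6, 185.7]
ee_rot: [-0.037, 0.999, -0.0, 0.0]
contact_force: [-1.3, 1.1, 0.8]
gripper_width: 85.2
grasp_force: 0.0
```

View pics/r1.png

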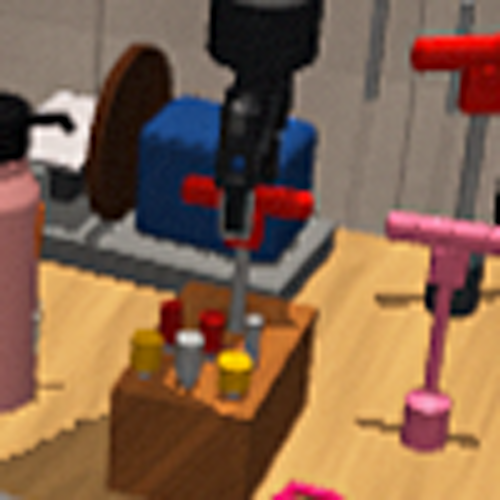

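The key stands in its hole with the fingers open (bar at crop (247,200)). Retreating upward.

```bash
python3 -m pendant '[[0,0,-0.01,0,0,0,0.0854],[0,0,-0.02,0,0,0,0.0854],[0,0,-0.03,0,0,0,0.0854],[0,0,-0.04,0,0,0,0.0854],[0,0,-0.04,0,0,0,0.0854],[0,0,0,0,0,0,0.0854],[0,0,0,0,0,0,0.0854],[0,0,0,0,0,0,0.0854]]'|egrep 'con|pos'; python3 - <<'E'
from h import *
d=grab('side');s=load('side')
hsv=cv2.cvtColor(d['image'],cv2.COLOR_RGB2HSV)[130:152,270:310].astype(int)
m=((hsv[...,0]>=174)|(hsv[...,0]<=6))&(hsv[...,1]>=170)&(hsv[...,2]>=90)
ys,xs=np.nonzero(m);print('bar+hub',len(xs),xs.mean()+270,ys.mean()+130,xs.min()+270,xs.max()+270,ys.min()+130,ys.max()+130)
im=d['image'].astype(float);c=im[215:230,222:225].mean((1,2)); w=np.clip(70-c,0,None); print('nut hole row',round((w*np.arange(215,230)).sum()/max(w.sum(),1),2))
st()
E
```

```text
position: [479.7, -411.2, 324.8]
contact_force: [-0.8, -0.7, 0.2]
bar+hub 195 288.94871794871796 140.63076923076923 277 302 135 149
nut hole row 224.01
t 25.9 p [ 479.7 -411.2  324.3] yang 94.2 tilt [-0.0023  0.0016] q6 -1.044 F [-0.7  0.6  0.6] T [ 0.   -0.03 -0.05] w 85.0 g 0.0
```

The key's blob matches the start (centroid 288.9,140.6, against 289.0,140.4), and the carriage is still up. Handing in.

```bash
python3 -c "
from bench import arm
print(arm.job_done())"
```

```text
the job is handed in; nothing more can be done
None
```

The router lift is up against its stop and the red T-key is standing released in its hole in the bit block; the job was handed in at about 26 s, and no verdict came back.

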